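# Click the tally wheel on to five finished frames

### The job

Five frame pieces are finished, so bring the bench tally counter up to five: with a closed fingertip against its spokes, gently flick the thumbwheel on, click by click, counter-clockwise seen from above, until the yellow spoke (five dots) has clicked in under the red pointer. Do not run it past five, do not grip anything or press hard, leave the counter and the small things around it where they stand, and finish clear of it all.

Things in the scene. Friction and masses are not known exactly. Their poses are not given: they have to be found in the camera images.
- tally_counter: Loose, heavy (2.4 kg) counter standing on the bench. Origin: on the bench under the wheel's upright axis; z up; its +x points from the axis to the red pointer. Green base plate x -63 to 87 mm, y +-58, 10 high; under the wheel a green drum, radius 40, up to z = 43; behind it (+x) a block 34 wide, x up to 80, z up to 43.
- wheel_centre (a point): On the upright axis of the thumbwheel, half-way up its rim, 53 mm above the bench; axes as tally_counter. Black disc, radius 40 mm, z = 46 to 60 (steel hub cap to 65), with 8 straight radial spokes every 45 degrees, 9 mm wide, round-ended, out to radius 60, as high as the disc. Open space beyond, above and below the spokes (down to the plate), except at the pointer.
- pointer_tip (a point): Tip of the red pointer, 46 mm from the wheel's axis, 76 mm above the bench, 16 mm above the spokes. The pointer is a bar 12 mm wide, z = 72 to 80 mm, reaching in over the spoke tips from a steel post 74 mm from the axis.
- yellow_spoke (a point): In the yellow spoke, 55 mm from the wheel's axis, half-way up; turns with the wheel. The seven other spokes are grey. White dots on the disc beside each spoke give its count, 0 to 7 (yellow: 5). Counts run clockwise seen from above, so turning the wheel counter-clockwise brings the next higher count to the pointer.
- tally_wheel (a joint): Wheel angle, rad, growing counter-clockwise from above. At n x 0.785 the spoke with n dots is clicked in under the pointer (five: 3.927), the others every 45 degrees. Starts at 1, 2 or 3 (rarely poised between two). A spring detent (up to 3 N at the spoke tips) draws it to the nearest station: pushed over half a click (22 degrees) it snaps to the next and stops. End stops below 0 and at 5.9.
- ink_bottle: Small dark ink bottle with a wooden stopper, 38 mm across, 30 mm high, beside the counter's +y side; origin at the centre of its underside. To be left alone.
- wooden_knob: Loose turned wooden drawer knob, 29 mm across, 26 mm high, beside the counter's -y side; origin at the centre of its underside. To be left alone.
- dowel: Wooden dowel, 110 mm long, 12 mm thick, lying beyond the pointer end of the counter; origin at the centre of its underside, long axis y. To be left alone.
Not all that is in view belongs to the job. Of the things that look like the tally_counter, the larger one is meant.

How it is judged:
By the outcome, as a careful person would: the job done as asked, in the order asked, and still so for the second after the job is handed in, with the robot touching nothing.
It also fails if it takes over 64 s, if anything falls off the work surface, if the arm or the gripper's body presses on something with over 40 N, if the wrist force passes 120 N, or if a joint passes its speed limit or range.

### The arm

A 6-joint arm with a two-finger parallel gripper is mounted at the origin on the work surface; the furniture and walls round the work are solid. World frame = base frame: x ahead of the robot, y to its left, z up, the work surface at z = 0. Lengths are in mm, angles in rad, forces in N, time in s.
With the tool pointing down it reaches from about 275 to 750 mm from the base axis. Payload 10.2 kg.
Tool frame: the origin (TCP) lies midway between the tips of the shut fingers; the grasp point (between the pads) lies 19 mm behind it; z points along the fingers, y is the direction in which the jaws open and shut (so a half turn about z gives the same grasp; the last joint's range is limited). The gripper opens to 85 mm and grips with 20 to 120 N. Pads are 22 mm wide; open, the fingers measure 114 mm over their backs; the gripper's body (76 mm by 85 mm) begins 54 mm behind the grasp point. The pads swing forward as they close: fully open they stand 13 mm farther back than shut.
Start: joints at [-1.542, 0.313, 1.498, -0, 1.331, -0.223], TCP at [130.789, -508.454, 231.294] pointing down, gripper open.
Joint ranges: [-2.94, 2.94], [-0.97, 2.17], [0.19, 2.56], [-1.23, 4.37], [0.02, 3.11], [-2.88, 2.88]. Speed limits (rad/s): [2.39, 2.39, 3.01, 3.14, 3.14, 3.14].

### API

Orientations are given as a unit quaternion [w, x, y, z].
In Python, from rig import sense, optics, ctrl gives the robot as it stands.
- The arm moves only by the tool play_rows, never from a script. Its argument "plan" is a list of rows, each a list of 7 numbers: the shift along the world's x, y, z in mm, then the turn, a rotation vector about the world's x, y, z in rad, then the opening, from -1 (shut) to 1 (fully open), so that 0 is half open. A call has 1 to 5 rows; each row shifts and turns the pose as measured when the row begins; what a row does not reach is not made up. A row lasts 1/12 s, in which the tool goes at most 41.7 mm and 7.16 degrees, less where a joint would pass 70% of its speed; a pose out of reach is approached as far as the arm can. A call is refused whole if a number of a shift passes 41.7 or a number of a turn 0.125, either way. A call with a gripper value outside its range is refused whole. The fingers move at their own pace and stop on an object; "grip_force" is the grip in N (left out, the last holds). Time passes only in rows, so rows that do not move let the fingers close. It gives the time, the measured TCP pose, the force and the opening at its end, in the units of the state.
- sense(): the state, without advancing time (a new reading comes with each control period).
- optics.capture(name): name is "side" or "top"; returns a dict with "img" (480x640x3 uint8, blue, green, red), "fx", "fy", "cx", "cy" (pixels), "dist" ([k1, k2, p1, p2, k3] as OpenCV has them; the pictures are not rectified), "world_to_cam" (4x4, takes a point from world to camera coordinates). Camera axes: x right, y up, looking along -z (the intrinsics and any distortion apply to the point x, -y, -z); pixel columns grow to the right and rows downward; lengths in mm; the calibration is good to about 2 mm. A picture is of the moment at which its call begins. There is no depth.
- ctrl.finish_job(): hands the job in, once; it reports no verdict.
The state is a dict: "time_s": time; "joints": joint angles; "dq": joint speeds; "tau": joint torques, N m; "eef_pos": TCP position; "ee_rot": TCP orientation; "force": force on the tool from outside, world axes, zero at the start; "wrist_torque": the same for the moment, N m; "grip_width": opening from 0.0 (shut) to 1.0 (fully open).
Only numpy, scipy, OpenCV 4.12 (cv2) and the standard library are available. Lean on these libraries where they do the work, as an engineer would, in place of code of your own. Each camera call takes 0.05 s, during which the arm holds its last target. There are 200 camera calls.

## Working session

There is one attempt and no reset: what is moved stays moved. The work goes in short steps, Python scripts to look and compute and a tool call to move; the robot and the scene stay as the last step left them, time stands still between calls to the robot, and variables do not carry over. Pictures are saved under pics/ and viewed, about 8 in all and at most 12, crops included, and the job is handed in when it is done.

Besides the shell and the picture viewer there is one more tool, called after "Call:" by a JSON object that holds its "api" and its "payload". play_rows: Moves the arm, as the interface text tells. Its arguments: {"type":"object","properties":{"plan":{"type":"array"},"grip_force":{"type":"number"}},"required":["plan"]}

```bash
mkdir -p pics; cat > h.py <<'E'
import numpy as np, cv2
from rig import sense, optics, ctrl
def cap(n,f):
    d=optics.capture(n); cv2.imwrite('pics/'+f,d['img']); return d
def ray(d,u,v):
    K=np.array([[d['fx'],0,d['cx']],[0,d['fy'],d['cy']],[0,0,1.]])
    x,y=cv2.undistortPoints(np.array([[[u,v]]],float),K,np.array(d['dist'],float))[0,0]
    M=np.array(d['world_to_cam']); R=M[:3,:3]; c=-R.T@M[:3,3]
    return c,R.T@np.array([x,-y,-1.])
def onz(d,u,v,z):
    c,r=ray(d,u,v); return c+r*(z-c[2])/r[2]
def proj(d,p):
    M=np.array(d['world_to_cam']); q=M[:3,:3]@np.array(p,float)+M[:3,3]
    K=np.array([[d['fx'],0,d['cx']],[0,d['fy'],d['cy']],[0,0,1.]])
    return cv2.projectPoints(np.array([[q[0],-q[1],-q[2]]]),np.zeros(3),np.zeros(3),K,np.array(d['dist'],float))[0][0,0]
E
python3 - <<'E'
from h import *
import pickle
for n in('top','side'):
    d=cap(n,n+'0.png'); pickle.dump(d,open(n+'.pkl','wb')); c,r=ray(d,320,240); print(n,c,r)
print(sense())
E
```

```text
top [431.25711303   4.78013621 939.2082117 ] [ 0.09018276 -0.01763743 -0.99577247]
side [ 430.23194084 -675.14585789  624.58251434] [ 0.10107448  0.75775751 -0.64466644]
{'time_s': 0.1, 'joints': array([-1.54236743e+00,  3.13389763e-01,  1.49833462e+00,  3.38491720e-06,
        1.33098023e+00, -2.23408993e-01]), 'dq': array([-0.00030516, -0.00158513, -0.00211337,  0.00061039, -0.00029969,
       -0.00019234]), 'tau': array([ 1.65331392e-03, -4.12904227e+01, -2.60144126e+01, -2.86644554e-04,
        3.05791255e-03,  8.96822286e-06]), 'eef_pos': array([ 130.79997273, -508.22322705,  230.80446167]), 'ee_rot': array([-5.53178829e-04,  9.92082576e-01,  1.25586037e-01,  5.57525784e-05]), 'force': array([0.50527776, 0.21485103, 0.10481489]), 'wrist_torque': array([-0.03117931,  0.03885544,  0.00289041]), 'grip_width': 0.9984630866596831}
```

View pics/top0.png

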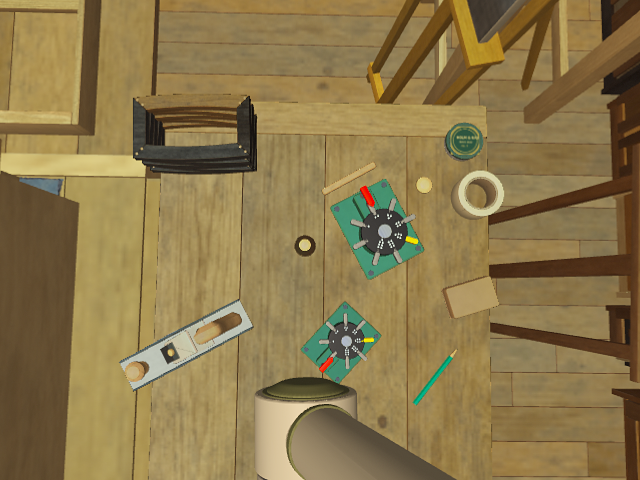

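View pics/side0.png

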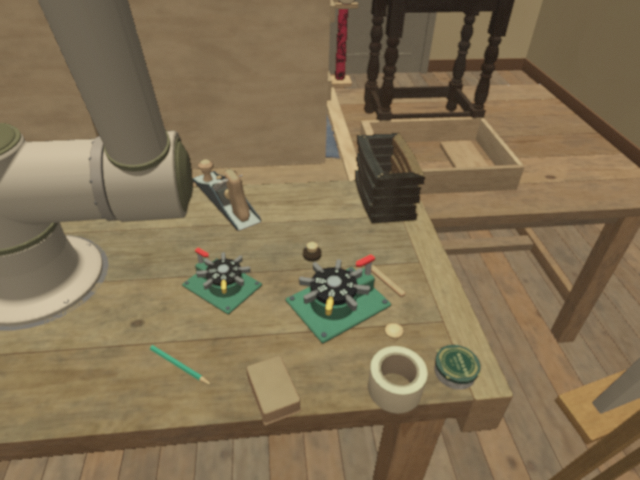

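The larger counter's hub is at about (385,231) in the top view, with its pointer up-left at (366,195). The yellow spoke is at (412,240), the knob at (424,185) and the ink bottle at (305,246). Next I'll enlarge it and measure.

```bash
python3 - <<'E'
from h import *
import pickle
d=pickle.load(open('top.pkl','rb')); s=pickle.load(open('side.pkl','rb'))
i=d['img'][165:285,290:450]; cv2.imwrite('pics/c1.png',cv2.resize(i,None,fx=5,fy=5,interpolation=cv2.INTER_CUBIC))
h=onz(d,385,231,65); p=onz(d,372,206,80);y=onz(d,412,240,60)
print(h,p,y, 'ink',onz(d,305,245,30),'knob',onz(d,424,185,26),'side hub',onz(s,335,282,65))
print(np.linalg.norm((p-h)[:2]),np.linalg.norm((y-h)[:2]))
E
```

```text
[ 527.2816849  -120.28656664   65.        ] [567.20117888 -96.35362829  80.        ] [ 513.14759984 -166.95547854   60.        ] ink [504.44741562  14.77869631  30.        ] knob [ 614.93883081 -195.27372399   26.        ] side hub [ 530.49889    -126.33426512   65.        ]
46.54408165824637 48.76227741653666
```

View pics/c1.png

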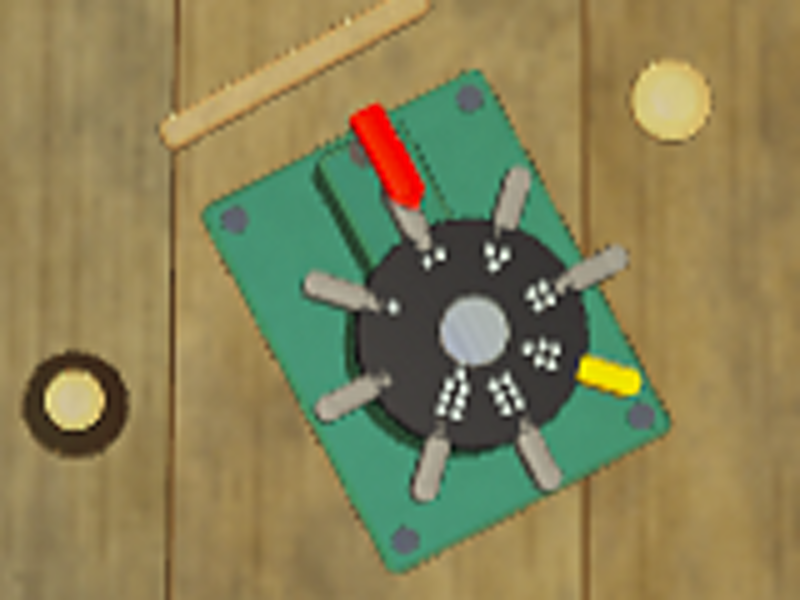

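The enlargement shows two dots beside the spoke under the pointer at (412,190), with 3 and 4 next clockwise. Yellow (five dots) is at (610,377), so three clicks are needed. Next I'll fit the counter pose from the plate corners and spoke tips in this crop.

```bash
python3 - <<'E'
from h import *
import pickle
from scipy.optimize import least_squares
d=pickle.load(open('top.pkl','rb')); s=pickle.load(open('side.pkl','rb'))
f=lambda u,v:(290+(u+.5)/5-.5,165+(v+.5)/5-.5)
obs=[((87,-58,10),(480,70)),((87,58,10),(203,213)),((-63,58,10),(398,573)),((-63,-58,10),(670,425)),((0,0,65),(475,330)),((46,0,80),(415,208))]
for k,uv in {1:(518,167),2:(627,252),3:(641,382),4:(551,488),5:(424,500),6:(317,415),7:(304,280)}.items():
    a=-k*np.pi/4; obs.append(((60*np.cos(a),60*np.sin(a),60),uv))
def W(q,l): c,n=np.cos(q[2]),np.sin(q[2]); return (q[0]+c*l[0]-n*l[1],q[1]+n*l[0]+c*l[1],l[2])
R=lambda q:np.concatenate([proj(d,W(q,l))-f(*uv) for l,uv in obs])
r=least_squares(R,[527,-120,.5],loss='soft_l1'); q=r.x
print(q[:2],np.degrees(q[2])); print(np.round(R(q).reshape(-1,2),1).tolist())
i=s['img'].copy()
for l,_ in obs: cv2.circle(i,tuple(np.round(proj(s,W(q,l))).astype(int)),1,(255,0,255),-1)
cv2.imwrite('pics/c2.png',cv2.resize(i[220:350,270:430],None,fx=5,fy=5,interpolation=cv2.INTER_NEAREST))
E
```

```text
[ 527.60108827 -119.4208307 ] 28.760090897085643
[[-0.4, -1.6], [-1.4, -0.6], [-0.7, 1.2], [1.7, 0.3], [-0.1, 0.2], [-0.0, -0.6], [0.7, -0.3], [-0.1, -0.3], [0.1, 0.5], [1.3, 0.1], [-0.3, 0.3], [0.0, 0.0], [-0.1, 0.2]]
```

View pics/c2.png

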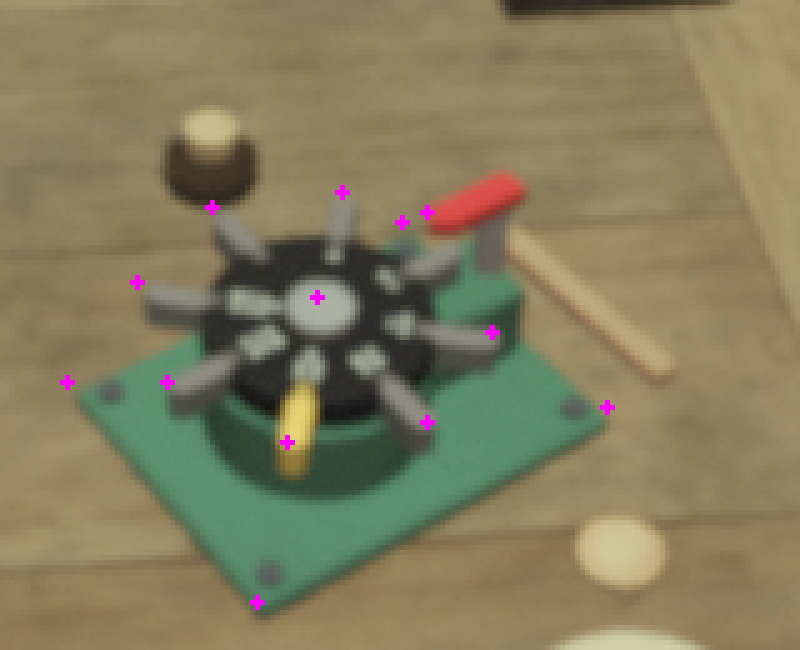

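The fit has residuals of about 1 px, and the side view agrees to about 2–3 mm. I'll take the axis at (528.5, −121) and the yaw at 28.8°. Now I'll shut the fingers and travel to above the entry gap at 141°.

Call:
{"api": "play_rows", "payload": {"plan": [[23,33,0,0,0,0.12,-1],[23,33,0,0,0,0.12,-1],[23,33,0,0,0,0.12,-1],[23,33,0,0,0,0.12,-1],[23,33,0,0,0,0.12,-1]], "grip_force": 20}}

```text
time_s: 0.52
eef_pos: [244.5, -340.6, 227.5]
ee_rot: [-0.002, 0.908, 0.419, -0.0]
force: [0.6, -0.4, 0.4]
grip_width: 0.297
```

Call:
{"api": "play_rows", "payload": {"plan": [[23,33,0,0,0,0,-1],[23,33,0,0,0,0,-1],[23,33,0,0,0,0,-1],[23,33,0,0,0,0,-1],[23,33,0,0,0,0,-1]]}}

```text
time_s: 0.93
eef_pos: [360.9, -167.6, 227.1]
ee_rot: [-0.003, 0.907, 0.422, -0.0]
force: [1.3, -1.4, -0.2]
grip_width: -0.001
```

```bash
cat >> h.py <<'E'
def st(ang=None,r=66,z=None):
    s=sense(); p=s['eef_pos']; w,x,y,_=s['ee_rot']; yaw=2*np.degrees(np.arctan2(y,x))
    v=p[:2]-[528.5,-121]
    print('t',round(s['time_s'],2),'p',p.round(1),'q',s['ee_rot'].round(3),'yaw',round(yaw,1),'r',round(np.hypot(*v),1),'ang',round(np.degrees(np.arctan2(v[1],v[0]))%360,1),'F',s['force'].round(1),'g',round(s['grip_width'],2),'j',s['joints'].round(2))
    if ang is not None:
        a=np.radians(ang); t=np.array([528.5+r*np.cos(a),-121+r*np.sin(a)])
        print('need',(t-p[:2]).round(1), z and z-p[2],'yawturn',round(np.radians((ang-90-yaw+90)%180-90),3))
E
python3 -c "
from h import *
st(141.3,98,100)"
```

```text
t 0.93 p [ 360.9 -167.6  227.1] q [-0.003  0.907  0.422 -0.   ] yaw 49.9 r 174.0 ang 195.5 F [ 1.3 -1.4 -0.2] g -0.0 j [-0.73  0.03  1.85  0.    1.27 -0.03]
need [ 91.2 107.9] -127.05812096336695 yawturn 0.025
```

Call:
{"api": "play_rows", "payload": {"plan": [[23,27,0,0,0,0.012,-1],[23,27,0,0,0,0.012,-1],[23,27,0,0,0,0,-1],[22,27,0,0,0,0,-1],[0,0,-40,0,0,0,-1]]}}

```text
time_s: 1.35
eef_pos: [460.0, -48.3, 191.7]
ee_rot: [0.002, 0.9, 0.436, 0.005]
force: [1.2, -1.4, 0.9]
grip_width: 0.005
```

Call:
{"api": "play_rows", "payload": {"plan": [[0,0,-40,0,0,0,-1],[0,0,-35,0,0,0,-1],[0,0,0,0,0,0,-1]]}}

```text
time_s: 1.6
eef_pos: [458.2, -44.3, 109.2]
ee_rot: [-0.001, 0.899, 0.438, 0.002]
force: [-0.4, 1.0, -0.8]
grip_width: 0.003
```

```bash
python3 -c "
from h import *
st(141.3,98,40)
d=cap('top','t1.png'); e=cap('side','s1.png')
a=cv2.resize(d['img'][160:300,290:450],(640,560),interpolation=2)[:300*2]
b=cv2.resize(e['img'][200:350,270:430],(640,600),interpolation=2)
cv2.imwrite('pics/v1.png',cv2.resize(np.hstack([a[:560],b[:560]]),(800,350)))"
```

```text
t 1.6 p [458.2 -44.3 109.2] q [-0.001  0.899  0.438  0.002] yaw 52.0 r 104.1 ang 132.5 F [-0.4  1.  -0.8] g 0.0 j [-0.35  0.32  1.85  0.01  0.98  0.31]
need [ -6.1 -15.4] -69.24216440779577 yawturn -0.012
```

View pics/v1.png

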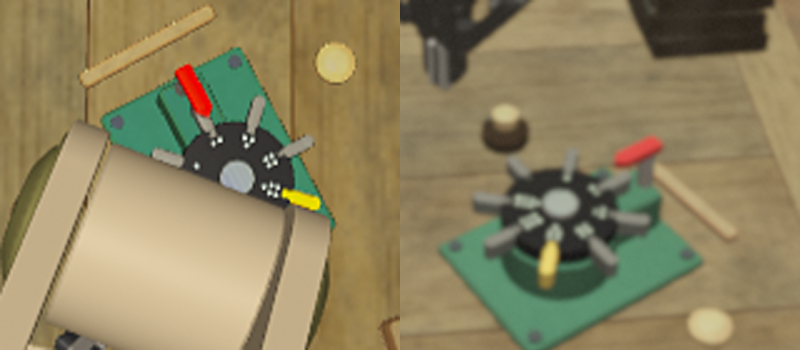

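The fingertip shows in the side view near pixel (286,234), and the counter is untouched. Next I'll move down outside the gap.

Call:
{"api": "play_rows", "payload": {"plan": [[-6,-15,-10,0,0,-0.012,-1],[0,0,-30,0,0,0,-1],[0,0,-29,0,0,0,-1],[0,0,0,0,0,0,-1]]}}

```text
time_s: 2.03
eef_pos: [461.1, -64.7, 54.4]
ee_rot: [0.009, 0.902, 0.432, 0.012]
force: [-0.9, -0.1, -0.8]
grip_width: 0.003
```

```bash
python3 -c "
from h import *
st(141.3,66,42)
e=cap('side','s2.png')
p=sense()['eef_pos']; print(proj(e,p),(proj(e,p)-[270,200])*5)
cv2.imwrite('pics/v2.png',cv2.resize(e['img'][200:320,270:430],(800,600),interpolation=2))"
```

```text
t 2.03 p [461.1 -64.7  54.4] q [0.009 0.902 0.432 0.012] yaw 51.2 r 87.8 ang 140.2 F [-0.9 -0.1 -0.8] g 0.0 j [-0.39  0.41  1.9   0.01  0.81  0.28]
need [ 15.9 -15. ] -12.42991432463009 yawturn 0.002
[291.38451916 262.93350989] [106.92259579 314.66754943]
```

View pics/v2.png

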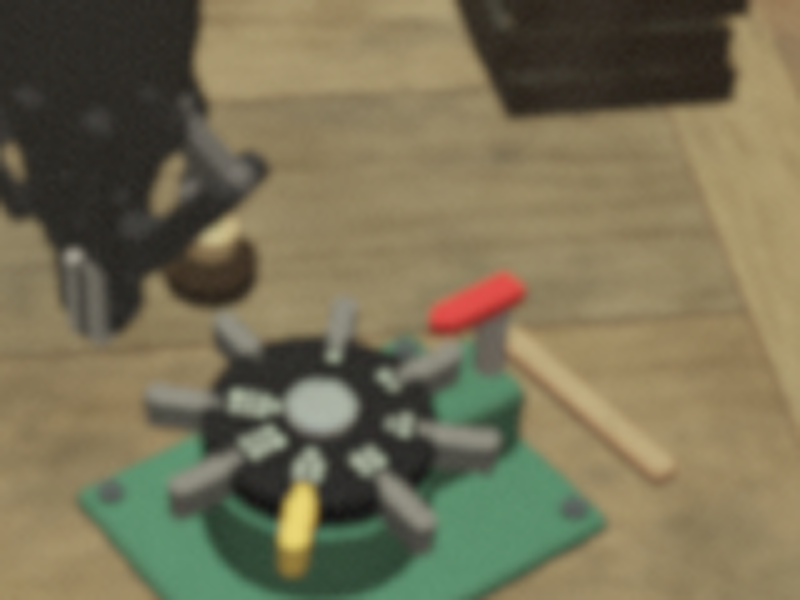

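The tip shows at crop (100,325), projected at (107,315), so the frames agree to about 2 mm. The gap between the spoke tips at (235,330) and (150,400) faces it. Next: down to 42, then inward.

Call:
{"api": "play_rows", "payload": {"plan": [[0,0,-11,0,0,0,-1],[0,0,0,0,0,0,-1]]}}

```text
time_s: 2.25
eef_pos: [465.0, -66.4, 49.8]
ee_rot: [0.013, 0.902, 0.432, 0.015]
force: [-0.6, 1.7, -0.2]
grip_width: 0.0
```

```bash
python3 -c "
from h import *
from scipy.optimize import fsolve
import pickle
e=pickle.load(open('side.pkl','rb'))
P=np.array([461.1,-64.7,54.4]); 
print(fsolve(lambda q:proj(e,P+q[0]*np.array([.78,-.63,0])+[0,0,q[1]])-[270+52+1,200+33-2],[40,60]))
st(141.3,66,42)"
```

```text
[ 63.470379   102.87825807]
t 2.25 p [465.  -66.4  49.8] q [0.013 0.902 0.432 0.015] yaw 51.2 r 83.8 ang 139.3 F [-0.6  1.7 -0.2] g 0.0 j [-0.39  0.42  1.9   0.01  0.79  0.28]
need [ 12.  -13.4] -7.752198999513055 yawturn 0.002
```

```bash
cat >> h.py <<'E'
    from scipy.spatial.transform import Rotation as Ro
    b=np.radians((ang-90 if ang is not None else yaw)); b=b if abs((np.degrees(b)-yaw+180)%360-180)<90 else b+np.pi
    q=s['ee_rot']; T=Ro.from_quat([np.cos(b/2),np.sin(b/2),0,0])
    print('rotvec',(T*Ro.from_quat([q[1],q[2],q[3],q[0]]).inv()).as_rotvec().round(3))
E
python3 -c "
from h import *
st(141.3,84,42)"
```

```text
t 2.25 p [465.  -66.4  49.8] q [0.013 0.902 0.432 0.015] yaw 51.2 r 83.8 ang 139.3 F [-0.6  1.7 -0.2] g 0.0 j [-0.39  0.42  1.9   0.01  0.79  0.28]
need [-2.1 -2.1] -7.752198999513055 yawturn 0.002
rotvec [0.011 0.039 0.002]
```

Call:
{"api": "play_rows", "payload": {"plan": [[-2,-2,-8,0.011,0.039,0,-1],[0,0,0,0,0,0,-1],[0,0,0,0,0,0,-1]]}}

```text
time_s: 2.5
eef_pos: [465.7, -69.2, 46.2]
ee_rot: [0.003, 0.902, 0.432, 0.002]
force: [-0.2, -0.1, -0.3]
grip_width: 0.004
```

```bash
python3 -c "
from h import *
st(141.3,66,42)"
```

```text
t 2.5 p [465.7 -69.2  46.2] q [0.003 0.902 0.432 0.002] yaw 51.2 r 81.4 ang 140.5 F [-0.2 -0.1 -0.3] g 0.0 j [-0.4   0.44  1.87 -0.    0.82  0.28]
need [ 11.3 -10.5] -4.1575154754962185 yawturn 0.002
rotvec [0.003 0.007 0.002]
```

Call:
{"api": "play_rows", "payload": {"plan": [[6,-5,-4,0,0.007,0,-1],[6,-5,-2,0,0,0,-1],[0,0,0,0,0,0,-1],[0,0,0,0,0,0,-1]]}}

```text
time_s: 2.83
eef_pos: [480.4, -80.6, 42.3]
ee_rot: [0.003, 0.902, 0.432, 0.001]
force: [0.3, -0.2, 0.0]
grip_width: -0.0
```

```bash
python3 -c "
from h import *
st(141.3,66,42)"
```

```text
t 2.83 p [480.4 -80.6  42.3] q [0.003 0.902 0.432 0.001] yaw 51.2 r 62.8 ang 140.0 F [ 0.3 -0.2  0. ] g -0.0 j [-0.41  0.48  1.82 -0.    0.84  0.27]
need [-3.4  0.9] -0.2820322062653631 yawturn 0.001
rotvec [0.005 0.005 0.001]
```

Call:
{"api": "play_rows", "payload": {"plan": [[-4.5,-3,0,0,0,0.07,-1],[-4.5,-4.5,0,0,0,0.087,-1],[-3.1,-4.9,0,0,0,0.087,-1],[-2.6,-5.1,0,0,0,0.087,-1],[0,0,0,0,0,0,-1]]}}

```text
time_s: 3.25
eef_pos: [466.1, -98.2, 42.6]
ee_rot: [0.004, 0.814, 0.581, 0.003]
force: [1.0, 0.3, 0.1]
grip_width: -0.002
```

```bash
python3 -c "
from h import *
st(165,66,42)"
```

```text
t 3.25 p [466.1 -98.2  42.6] q [0.004 0.814 0.581 0.003] yaw 71.1 r 66.4 ang 159.9 F [1.  0.3 0.1] g -0.0 j [-0.46  0.46  1.86  0.    0.82 -0.13]
need [-1.4 -5.8] -0.6386885840906302 yawturn 0.069
rotvec [0.002 0.009 0.069]
```

Call:
{"api": "play_rows", "payload": {"plan": [[-1.5,-5.6,0,0,0.005,0.075,-1],[-1.2,-5.6,0,0,0,0.087,-1],[-0.7,-5.7,0,0,0,0.087,-1],[-0.3,-5.8,0,0,0,0.087,-1],[0,0,0,0,0,0,-1]]}}

```text
time_s: 3.67
eef_pos: [462.0, -119.1, 42.5]
ee_rot: [0.0, 0.705, 0.71, 0.002]
force: [0.1, -0.1, -0.7]
grip_width: 0.004
```

```bash
python3 -c "
from h import *
st(186.3,66,42)
d=cap('top','t3.png'); e=cap('side','s3.png')
a=cv2.resize(d['img'][180:280,330:440],(440,400),interpolation=2)
b=cv2.resize(e['img'][230:320,280:380],(444,400),interpolation=2)
cv2.imwrite('pics/v3.png',cv2.resize(np.hstack([a,b]),(800,362)))"
```

```text
t 3.67 p [ 462.  -119.1   42.5] q [0.    0.705 0.71  0.002] yaw 90.4 r 66.5 ang 178.3 F [ 0.1 -0.1 -0.7] g 0.0 j [-0.5   0.46  1.85  0.    0.83 -0.51]
need [ 0.9 -9.2] -0.5458831346090562 yawturn 0.103
rotvec [-0.002  0.002  0.103]
```

View pics/v3.png

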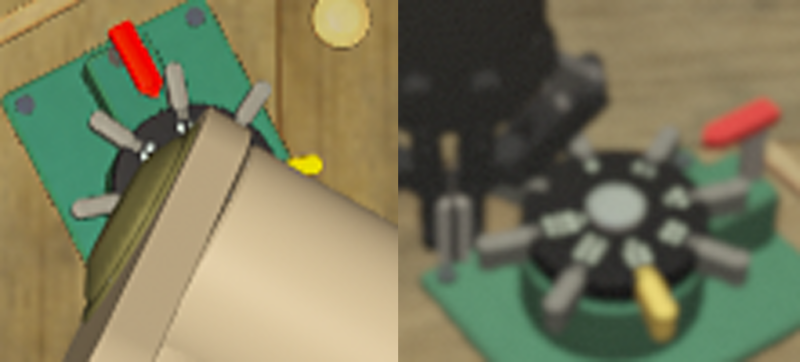

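The finger is in the gap and the wheel has turned about half a click: yellow has moved to (655,300) in the side half, and no spoke is under the pointer. Continuing to the first station.

Call:
{"api": "play_rows", "payload": {"plan": [[0.4,-4.6,0,0,0,0.06,-1],[0.4,-4.5,0,0,0,0.055,-1],[0,0,0,0,0,0,-1],[0,0,0,0,0,0,-1]]}}

```text
time_s: 4.1
eef_pos: [462.8, -126.2, 42.5]
ee_rot: [-0.0, 0.668, 0.744, 0.002]
force: [0.4, 0.6, -0.3]
grip_width: -0.0
```

```bash
python3 -c "
from h import *
st(186.3,66,42)
e=cap('side','s4.png');d=cap('top','t4.png')
a=cv2.resize(d['img'][180:280,330:440],(440,400),interpolation=2)
b=cv2.resize(e['img'][230:320,280:380],(444,400),interpolation=2)
cv2.imwrite('pics/v4.png',cv2.resize(np.hstack([a,b]),(800,362)))"
```

```text
t 4.1 p [ 462.8 -126.2   42.5] q [-0.     0.668  0.744  0.002] yaw 96.2 r 65.9 ang 184.5 F [ 0.4  0.6 -0.3] g -0.0 j [-0.51  0.46  1.84  0.    0.83 -0.62]
need [ 0.1 -2. ] -0.5283915346672785 yawturn 0.003
rotvec [-0.003  0.002  0.003]
```

View pics/v4.png

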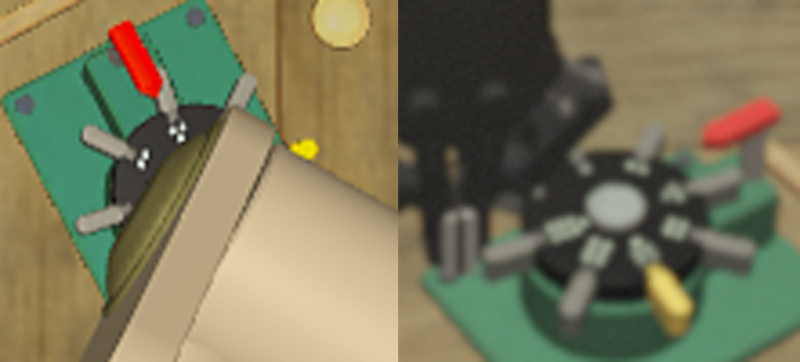

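The wheel is a little further on (3 dots nearly in). From here I'll track the yellow spoke numerically in the side view.

```bash
cat >> h.py <<'E'
def wheel(d=None):
    "count from the yellow spoke in the side view (calibrated: 2.0 in the first picture)"
    d=d or optics.capture('side'); i=d['img'].astype(int); m=((i[...,0]<.55*i[...,1])&(i[...,1]>.6*i[...,2])&(i[...,2]>110)).astype(np.uint8)
    m[:225]=0;m[320:]=0;m[:,:295]=0;m[:,:]*=1;m[:,385:]=0
    n,_,S,C=cv2.connectedComponentsWithStats(m)
    if n<2: return None
    k=1+S[1:,4].argmax(); w=onz(d,*C[k],55)-onz(d,270+325/5,220+307/5,65)
    return np.degrees(np.arctan2(w[1],w[0])),np.hypot(*w[:2]),S[k,4]
E
python3 -c "
from h import *
import pickle
print(wheel(pickle.load(open('side.pkl','rb'))),wheel())
for f in('s3.png','s4.png'):
  d=pickle.load(open('side.pkl','rb'));d['img']=cv2.imread('pics/'+f);print(wheel(d))
"
```

```text
(np.float64(-109.68677924857089), np.float64(44.734620840141915), np.int32(106)) (np.float64(-70.52808999160546), np.float64(44.24054290535477), np.int32(117))
(np.float64(-79.03188959167537), np.float64(44.447606811187335), np.int32(108))
(np.float64(-71.67300160976156), np.float64(44.228494191327194), np.int32(112))
```

Call:
{"api": "play_rows", "payload": {"plan": [[0.2,-3,0,0,0,0.04,-1],[0,0,0,0,0,0,-1],[0,0,0,0,0,0,-1]]}}

```text
time_s: 4.5
eef_pos: [462.9, -128.5, 42.5]
ee_rot: [-0.0, 0.654, 0.757, 0.001]
force: [0.3, -0.1, 0.3]
grip_width: -0.0
```

```bash
python3 -c "
from h import *
print(wheel());st(186.3,66,42)"
```

```text
(np.float64(-66.99470889234081), np.float64(43.20339457982805), np.int32(114))
t 4.55 p [ 462.9 -128.5   42.6] q [-0.     0.653  0.757  0.002] yaw 98.4 r 66.0 ang 186.6 F [-0.  -0.4  1. ] g 0.0 j [-0.52  0.47  1.84  0.    0.84 -0.67]
need [-0.   0.3] -0.5517389462813611 yawturn -0.036
rotvec [-0.003  0.001 -0.036]
```

Call:
{"api": "play_rows", "payload": {"plan": [[0.9,-5.9,0,0,0,0.06,-1],[1.5,-5.6,0,0,0,0.087,-1],[1.9,-5.4,0,0,0,0.087,-1],[2.4,-5.3,0,0,0,0.087,-1],[0,0,0,0,0,0,-1]]}}

```text
time_s: 4.97
eef_pos: [468.9, -149.6, 42.3]
ee_rot: [-0.002, 0.521, 0.854, 0.002]
force: [-0.8, 0.8, 0.7]
grip_width: 0.001
```

```bash
python3 -c "
from h import *
print(wheel());st(212,66,42)"
```

```text
(np.float64(-52.53176729860639), np.float64(42.58214041921262), np.int32(112))
t 5.02 p [ 468.6 -149.2   42.3] q [-0.002  0.522  0.853  0.002] yaw 117.0 r 66.2 ang 205.2 F [-1.1  1.5  0.6] g 0.0 j [-0.55  0.49  1.8   0.    0.86 -1.02]
need [ 3.9 -6.8] -0.2556818629879345 yawturn 0.087
rotvec [-0.005 -0.003  0.087]
```

Call:
{"api": "play_rows", "payload": {"plan": [[2.6,-5.2,0,0,0,0.08,-1],[2.9,-5.1,0,0,0,0.087,-1],[3.3,-4.8,0,0,0,0.087,-1],[3.7,-4.5,0,0,0,0.087,-1],[0,0,0,0,0,0,-1]]}}

```text
time_s: 5.43
eef_pos: [479.4, -165.7, 41.8]
ee_rot: [-0.006, 0.371, 0.928, 0.002]
force: [0.1, 0.2, -0.1]
grip_width: -0.002
```

```bash
python3 -c "
from h import *
print(wheel());st(231.8,66,42)"
```

```text
(np.float64(-33.348035179304915), np.float64(43.926625292338755), np.int32(114))
t 5.48 p [ 479.  -165.2   41.7] q [-0.006  0.373  0.928  0.002] yaw 136.2 r 66.3 ang 221.8 F [-0.5 -0.3 -0.1] g -0.0 j [-0.56  0.52  1.75  0.    0.88 -1.37]
need [ 8.6 -7.6] 0.3395071094742832 yawturn 0.098
rotvec [-0.007 -0.01   0.098]
```

Call:
{"api": "play_rows", "payload": {"plan": [[4.3,-4,0,0,0,0.05,-1],[4.5,-4,0,0,0,0.05,-1],[0,0,0,0,0,0,-1],[0,0,0,0,0,0,-1]]}}

```text
time_s: 5.82
eef_pos: [487.0, -171.5, 41.4]
ee_rot: [-0.007, 0.334, 0.943, 0.001]
force: [1.4, -1.0, 0.7]
grip_width: 0.003
```

```bash
python3 -c "
from h import *
print(wheel());st(231.8,66,42)"
```

```text
(np.float64(-22.119984364223033), np.float64(44.24175668602975), np.int32(121))
t 5.87 p [ 487.  -171.5   41.4] q [-0.007  0.333  0.943  0.001] yaw 141.1 r 65.4 ang 230.6 F [-0.2 -0.5 -0.2] g 0.0 j [-0.57  0.54  1.72 -0.    0.9  -1.46]
need [ 0.7 -1.3] 0.5653880097153561 yawturn 0.013
rotvec [-0.007 -0.012  0.013]
```

Call:
{"api": "play_rows", "payload": {"plan": [[4.8,-3.7,0.5,-0.004,-0.006,0.09,-1],[5,-3,0,0,0,0.087,-1],[5.2,-2.6,0,0,0,0.087,-1],[5.3,-2.1,0,0,0,0.087,-1],[0,0,0,0,0,0,-1]]}}

```text
time_s: 6.28
eef_pos: [505.1, -181.7, 41.6]
ee_rot: [-0.005, 0.163, 0.987, -0.001]
force: [-1.6, -1.3, 1.1]
grip_width: -0.001
```

```bash
python3 -c "
from h import *
print(wheel());st(251,66,42)"
```

```text
(np.float64(-8.416589076987753), np.float64(45.92716763122292), np.int32(115))
t 6.33 p [ 504.7 -181.5   41.5] q [-0.006  0.165  0.986 -0.   ] yaw 161.0 r 65.0 ang 248.5 F [-1.  -1.1  0.8] g -0.0 j [-0.56  0.57  1.66 -0.01  0.92 -1.8 ]
need [ 2.3 -1.9] 0.45631420846329007 yawturn -0.0
rotvec [-0.001 -0.011 -0.   ]
```

Call:
{"api": "play_rows", "payload": {"plan": [[5.5,-2.5,0,0,-0.006,0.08,-1],[5.6,-1.5,0,0,0,0.087,-1],[5.7,-1.1,0,0,0,0.087,-1],[5.7,-0.5,0,0,0,0.087,-1],[0,0,0,0,0,0,-1]]}}

```text
time_s: 6.75
eef_pos: [524.5, -186.4, 41.6]
ee_rot: [-0.005, -0.001, 1.0, -0.001]
force: [0.5, 0.8, -0.2]
grip_width: -0.0
```

```bash
python3 -c "
from h import *
print(wheel());st(275,66,42)"
```

```text
(np.float64(9.494006510455904), np.float64(47.279278044276445), np.int32(78))
t 6.8 p [ 524.  -186.1   41.5] q [-0.005  0.001  1.    -0.001] yaw 179.9 r 65.3 ang 266.0 F [-0.3  0.9  0.4] g 0.0 j [-0.55  0.6   1.6  -0.01  0.95 -2.11]
need [10.3 -0.6] 0.5458775355588514 yawturn 0.089
rotvec [ 0.002 -0.01   0.089]
```

Call:
{"api": "play_rows", "payload": {"plan": [[4.8,-0.2,0,0,-0.005,0.055,-1],[4.5,0.2,0,0,0,0.04,-1],[0,0,0,0,0,0,-1],[0,0,0,0,0,0,-1]]}}

```text
time_s: 7.13
eef_pos: [531.8, -184.7, 41.2]
ee_rot: [-0.003, -0.038, 0.999, 0.0]
force: [0.2, -0.4, 0.7]
grip_width: -0.0
```

```bash
python3 -c "
from h import *
print(wheel());st(276.3,66,42)"
```

```text
(np.float64(20.826249833873714), np.float64(53.683479929868355), np.int32(31))
t 7.18 p [ 531.8 -184.7   41.2] q [-0.003 -0.038  0.999  0.   ] yaw 184.3 r 63.8 ang 272.9 F [-0.1  0.1  0.4] g -0.0 j [-0.54  0.61  1.58 -0.    0.95 -2.19]
need [ 4.  -1.9] 0.7677031062511048 yawturn 0.034
rotvec [ 0.    -0.006  0.034]
```

Call:
{"api": "play_rows", "payload": {"plan": [[3.5,-2,0.5,0,-0.005,0.03,-1],[0,0,0,0,0,0,-1],[0,0,0,0,0,0,-1]]}}

```text
time_s: 7.43
eef_pos: [534.3, -186.2, 41.6]
ee_rot: [-0.001, -0.049, 0.999, 0.0]
force: [-0.7, -0.4, -0.0]
grip_width: 0.002
```

```bash
python3 -c "
from h import *
st(276.3,66,42)
d=cap('top','t5.png');e=cap('side','s5.png'); print(wheel(e))
a=cv2.resize(d['img'][180:280,330:440],(440,400),interpolation=2)
b=cv2.resize(e['img'][230:320,280:380],(444,400),interpolation=2)
cv2.imwrite('pics/v5.png',cv2.resize(np.hstack([a,b]),(800,362)))"
```

```text
t 7.43 p [ 534.3 -186.2   41.6] q [-0.001 -0.049  0.999  0.   ] yaw 185.6 r 65.4 ang 275.0 F [-0.7 -0.4 -0. ] g 0.0 j [-0.54  0.62  1.58 -0.    0.95 -2.21]
need [ 1.5 -0.4] 0.37199892515619126 yawturn 0.012
rotvec [-0.001 -0.001  0.012]
None
```

View pics/v5.png

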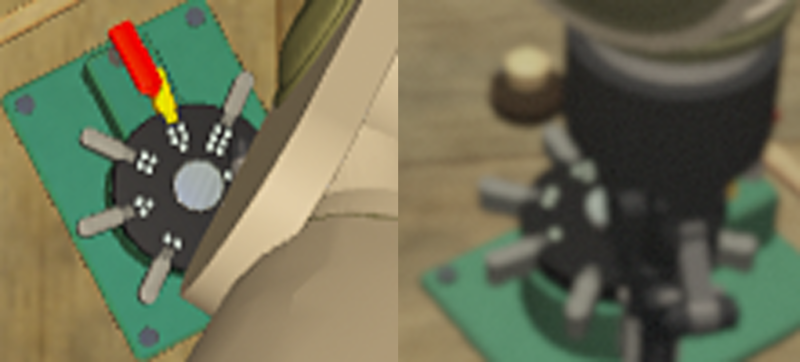

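Yellow is almost under the pointer, at (167,97) in the top half. Now I'll back out radially.

Call:
{"api": "play_rows", "payload": {"plan": [[0.5,-6,0,0,0,0,-1],[1.2,-10,0,0,0,0,-1],[2,-18,0,0,0,0,-1],[2,-18,0,0,0,0,-1],[0,0,20,0,0,0,-1]]}}

```text
time_s: 7.95
eef_pos: [538.4, -241.1, 59.0]
ee_rot: [-0.003, -0.048, 0.999, 0.002]
force: [-0.0, -0.2, 0.4]
grip_width: -0.001
```

Call:
{"api": "play_rows", "payload": {"plan": [[0,0,40,0,0,0,-1],[0,0,40,0,0,0,-1],[-20,-30,20,0,0,0,-1],[-20,-30,0,0,0,0,-1],[-20,-30,0,0,0,0,-1]]}}

```text
time_s: 8.37
eef_pos: [479.1, -334.1, 166.2]
ee_rot: [-0.002, -0.05, 0.999, 0.0]
force: [-0.0, -0.4, -0.1]
grip_width: -0.003
```

Call:
{"api": "play_rows", "payload": {"plan": [[-20,-30,0,0,0,0,-1],[-20,-30,0,0,0,0,-1],[-20,-30,0,0,0,0,-1],[-20,-30,0,0,0,0,-1],[0,0,0,0,0,0,-1]]}}

```text
time_s: 8.78
eef_pos: [389.2, -468.2, 168.4]
ee_rot: [-0.001, -0.045, 0.999, -0.003]
force: [-0.3, 0.0, 0.4]
grip_width: 0.0
```

```bash
python3 -c "
from h import *
st()
d=cap('top','t6.png')
i=d['img'][165:285,290:450]; cv2.imwrite('pics/v6.png',cv2.resize(i,None,fx=5,fy=5,interpolation=2))"
```

```text
t 8.78 p [ 389.2 -468.2  168.4] q [-0.001 -0.045  0.999 -0.003] yaw 185.2 r 374.1 ang 248.1 F [-0.3  0.   0.4] g 0.0 j [-1.07  0.55  1.32 -0.    1.27 -2.73]
rotvec [ 0.005 -0.002 -0.   ]
```

View pics/v6.png

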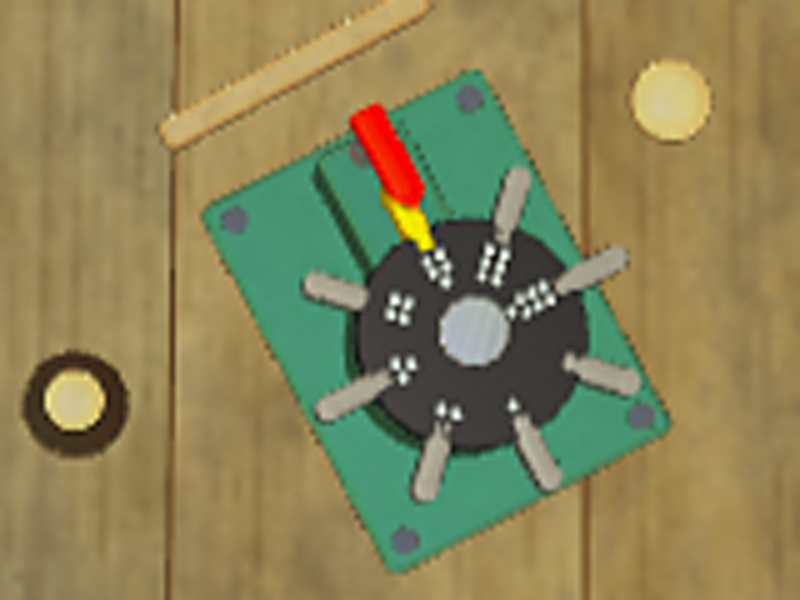

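The yellow spoke sits under the pointer at (408,220), with its five dots at (438,267). The plate corners, bottle, knob and dowel are at the same pixels as in the first crop. I'm handing the job in.

```bash
python3 -c "
from h import *
print(ctrl.finish_job())"
```

```text
the job is handed in; nothing more can be done
None
```

The tally counter now reads five. It started at two, and I pushed the wheel counter-clockwise through three clicks with the closed fingertip in one gap between spokes. I then drew the finger straight out and moved the arm well away. I handed the job in at about 9 s.

- **Final picture:** the last top view shows the yellow five-dot spoke under the red pointer. The counter, ink bottle, knob and dowel show no shift from the first picture.
- **Forces:** the readings I took stayed around 2 N while the finger was on the spokes.
- **Disagreements:** the top and side cameras differed by about 2–3 mm on the wheel's position, so I used a middle value, and that was close enough for the gap. While the finger was still in the gap, the wheel read 2–4° short of the third and fourth stations. At the last click the side view of the yellow spoke was blocked by the gripper, so I checked that one from the top view only.

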